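# Step a circuit board under the inspection pointer: red dot, then blue dot

### The arm

A 7-joint arm with a two-finger parallel gripper is mounted at the origin on the work surface. World frame = base frame: x ahead of the robot, y to its left, z up, the work surface at z = 0. Lengths are in m, angles in rad, forces in N, time in s.
With the tool pointing down it reaches from about 0.4 to 0.85 m from the base axis. Payload 10.4 kg.
Tool frame: the origin (TCP) lies between the finger pads; the fingertips stand tip_extent ahead of it and the grasp point (between the pads) lies 2 mm behind it (tip_extent is the distance from the TCP to the fingertips, in m); z points along the fingers, y is the direction in which the jaws open and shut (so a half turn about z gives the same grasp; the last joint's range is limited). The gripper opens to 87 mm and grips with 3 to 60 N. Pads are 19 mm wide; open, the fingers measure 117 mm over their backs; the gripper's body (75 mm by 190 mm) begins 51 mm behind the grasp point.
Start: joints at [1.298, 0.332, -0.065, 1.46, 0.022, 1.35, -0.088], TCP at [0.155, -0.606, 0.24] pointing down, gripper open.
Joint ranges: [-2.6, 2.6], [-0.5, 2.12], [-1.47, 1.34], [0.16, 2.42], [-1.27, 4.41], [0.06, 2.06], [-2.6, 2.6]. Speed limits (rad/s): [2.22, 2.22, 2.79, 2.79, 3.14, 3.14, 3.14].

### API

Orientations are given as a unit quaternion [x, y, z, w].
In Python, from bench import read_state, camera, camera_params, close_job, tip_extent gives the robot as it stands. The module is installed in compiled form; this text tells all that it offers.
- The arm moves only by the tool send_rows, never from a script. Its argument "steps" is a list of rows, each a list of 7 numbers: the turn, a rotation vector about the tool's x, y, z in degrees, then the shift along the tool's x, y, z in m, then the gripper's target within -1 to 1 (shut at 1, half-way at 0, fully open at -1). In form: [[ax, ay, az, x, y, z, jaw], ...]. A call has exactly 10 rows; each row shifts and turns the pose as measured when the row begins, along the tool's axes as they then stand; what a row does not reach is not made up. A row lasts 1/10 s, in which the tool goes at most 50 mm and 8.59 degrees, less where a joint would pass 70% of its speed; a pose out of reach is approached as far as the arm can. A call with a gripper value outside its range is refused whole. The fingers move at their own pace and stop on an object; "force" is the grip in N (left out, the last holds). Time passes only in rows, so rows that do not move let the fingers close, or fill a call up. It gives the time, the measured TCP pose, the force and the opening at its end, in the units of the state.
- read_state(): the state, without advancing time (a new reading comes with each control period).
- camera(name): name is "side" or "top"; returns (picture, depth): 400x640x3 uint8, blue, green, red; 400x640 float32, m along the optical axis (not along the pixel's ray), 0 where there is no reading.
- camera_params(name): a dict with "camera_matrix" (3x3 intrinsics, pixels), "world_from_camera" (4x4, takes a point from camera to world coordinates). Camera axes: x right, y down, z forward; pixel columns grow to the right and rows downward; lengths in m; the calibration is good to about 2 mm. A picture is of the moment at which its call begins. camera_params takes no time and is no camera call.
- close_job(): hands the job in, once; it reports no verdict.
The state is a dict: "time": time; "joint_positions": joint angles; "joint_vel": joint speeds; "joint_torque": joint torques, N m; "ee_pos": TCP position; "eef_rot": TCP orientation; "ft_force": force on the tool from outside, world axes, zero at the start; "torque": the same for the moment, N m; "width": finger opening in m.
Only numpy, scipy, OpenCV 4.12 (cv2) and the standard library are available. Lean on these libraries where they do the work, as an engineer would, in place of code of your own. Each camera call takes 0.05 s, during which the arm holds its last target.

### The job

The circuit board sits on an x-y slide carrier with a black knob for moving it. Slide the carrier until the red dot on the board is under the tip of the fixed orange pointer and pause there for a second, then slide it on until the blue dot is under the tip, and let go, leaving it there.

Things in the scene. Friction and masses are not known exactly. Their poses are not given: they have to be found in the camera images.
- knob (a point): Upright black knob, 22 mm diameter, 54 mm tall, on the robot's side of the dark steel carrier plate. Point: on its axis, 18 mm below its top, 42 mm above the plate (34 mm wide collar in the lowest 6 mm). The carrier slides level along crossed slides (about 160 mm in x, 150 mm in y; stage turned up to 15 degrees), never turns, needs about 2 N, stays where left; knob and dots move alike.
- red_dot (a point): Centre of the flat round red sticker, 20 mm diameter, on a chip of the green board (92 x 68 mm), clamped on the carrier at any angle. Its other dots are blue, yellow and white, in a 52 x 32 mm rectangle, red and blue diagonal, 61 mm apart. The board's centre is 100 mm beyond the knob, seen from the robot; the dots lie 27 mm lower than the knob's point.
- blue_dot (a point): Centre of the flat round blue sticker, 20 mm diameter, on the same board, diagonally across from the red one. Both dots can be brought under the pointer within the slides' travel.
- pointer_tip (a point): Downward tip of the fixed orange cone, 8 mm above the level of the dots. It hangs from a level steel rod, 8 mm thick, that reaches 210 mm towards the robot from a stand beyond the stage. The rod runs 26 mm above the tip; the orange collar's top is 34 mm and the stand's top 45 mm above the tip.

How it is judged:
By the outcome, as a careful person would: the job done as asked, in the order asked, and still so for the second after the job is handed in, with the robot touching nothing.
It also fails if it takes over 35 s, if anything falls off the work surface, if the arm or the gripper's body presses on something with over 40 N, if the wrist force passes 120 N, or if a joint passes its speed limit or range.

## Working session

There is one attempt and no reset: what is moved stays moved. The work goes in short steps, Python scripts to look and compute and a tool call to move; the robot and the scene stay as the last step left them, time stands still between calls to the robot, and variables do not carry over. Pictures are saved under pics/ and viewed, and the job is handed in when it is done.

Besides the shell and the picture viewer there is one more tool, called after ">>>" by a JSON object that holds its "method" and its "body". send_rows: Moves the arm, as the interface text tells. Its arguments: {"type":"object","properties":{"steps":{"type":"array"},"force":{"type":"number"}},"required":["steps"]}

```bash
mkdir -p pics
cat > h.py <<'E'
import numpy as np, cv2
from bench import *
def snap(n,f):
    im,d=camera(n); cv2.imwrite('pics/%s.png'%f,im); np.savez('pics/%s.npz'%f,im=im,d=d); return im,d
def world(n,u,v,z):
    p=camera_params(n);K=np.array(p['camera_matrix']);T=np.array(p['world_from_camera'])
    return T[:3,:3]@((np.linalg.inv(K)@[u,v,1])*z)+T[:3,3]
def onplane(n,u,v,h):
    p=camera_params(n);K=np.array(p['camera_matrix']);T=np.array(p['world_from_camera'])
    r=T[:3,:3]@(np.linalg.inv(K)@[u,v,1]);o=T[:3,3]
    return o+r*(h-o[2])/r[2]
def proj(n,P):
    p=camera_params(n);K=np.array(p['camera_matrix']);T=np.array(p['world_from_camera'])
    q=K@(T[:3,:3].T@(np.array(P)-T[:3,3]));return q[:2]/q[2]
E
python3 - <<'E'
from h import *
for n in ('top','side'):
    snap(n,n+'0'); print(camera_params(n))
print(read_state(),tip_extent)
E
```

```text
{'camera_matrix': array([[473.84513493,   0.        , 324.56647004],
       [  0.        , 473.84513493, 199.51160174],
       [  0.        ,   0.        ,   1.        ]]), 'world_from_camera': array([[-0.02101001, -0.99225001,  0.12246835,  0.57367768],
       [-0.99904173,  0.0255407 ,  0.03554298,  0.02386298],
       [-0.03839545, -0.12160423, -0.99183577,  0.75614131],
       [ 0.        ,  0.        ,  0.        ,  1.        ]])}
{'camera_matrix': array([[394.41645143,   0.        , 315.41019728],
       [  0.        , 394.41645143, 193.37463082],
       [  0.        ,   0.        ,   1.        ]]), 'world_from_camera': array([[ 0.99430314, -0.06745775,  0.08252701,  0.62166942],
       [-0.1065299 , -0.65474321,  0.74830656, -0.45458798],
       [ 0.00355492, -0.75283516, -0.6581995 ,  0.55575156],
       [ 0.        ,  0.        ,  0.        ,  1.        ]])}
{'time': 0.1, 'joint_positions': array([ 1.29841731,  0.33279464, -0.06469466,  1.46083624,  0.021617  ,
        1.3499127 , -0.08846748]), 'joint_vel': array([-1.00261846e-04, -9.57936058e-05,  1.92578863e-03, -1.95296418e-03,
       -1.26207113e-03,  1.49896473e-03, -1.10217554e-03]), 'joint_torque': array([ 7.33821380e-04, -6.24535203e+01,  2.42068770e-02, -3.90723324e+01,
       -6.14243327e-02,  3.64662311e-02,  9.55909195e-05]), 'ee_pos': array([ 0.15440375, -0.60529716,  0.23885232]), 'eef_rot': array([ 9.92208128e-01,  1.24589876e-01, -1.15289988e-04, -6.16810890e-04]), 'ft_force': array([ 0.22611743, -0.15147761, -0.0423637 ]), 'torque': array([0.00618785, 0.00281998, 0.00271558]), 'width': 0.08732016215256849} 0.017
```

View pics/top0.png

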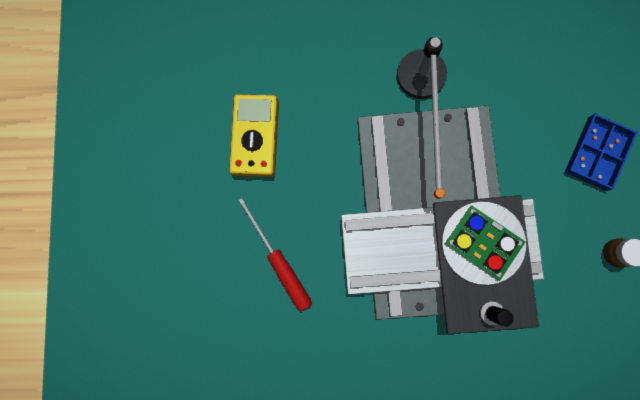

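View pics/side0.png

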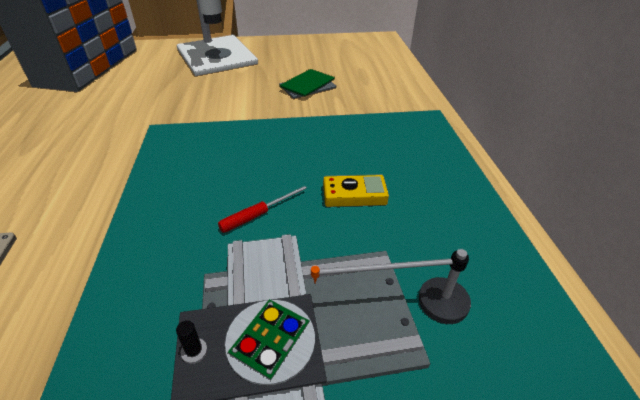

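The top view shows red at about (495,262), blue (477,223), the pointer's orange at (439,193) and the knob top near (505,317). In the side view red is at (248,345), blue (291,325), the cone (315,272) and the knob top (185,325).

```bash
cat >> h.py <<'E'
def blobs(n,im,d,boxes):
    hsv=cv2.cvtColor(im,cv2.COLOR_BGR2HSV).astype(int);H,S,V=hsv[...,0],hsv[...,1],hsv[...,2]
    M={'red':((H<4)|(H>176))&(S>180)&(V>90),'blue':(H>110)&(H<130)&(S>180)&(V>90),'yellow':(H>22)&(H<35)&(S>150)&(V>120),'orange':(H>5)&(H<18)&(S>180)&(V>100)}
    out={}
    for k,(u0,v0,u1,v1) in boxes.items():
        m=np.zeros(H.shape,bool);m[v0:v1,u0:u1]=M[k][v0:v1,u0:u1]
        nn,l,st,c=cv2.connectedComponentsWithStats(m.astype(np.uint8))
        i=1+np.argmax(st[1:,4]);mm=l==i
        out[k]=(c[i],st[i],np.median(d[mm]))
    return out
E
python3 - <<'E'
from h import *
np.set_printoptions(precision=4,suppress=True)
B={'top':{'red':(430,200,530,285),'blue':(430,200,530,285),'yellow':(430,200,530,285),'orange':(425,180,455,205)},
'side':{'red':(225,300,320,385),'blue':(225,300,320,385),'yellow':(225,300,320,385),'orange':(300,260,330,290)}}
for n in B:
    z=np.load('pics/%s0.npz'%n);im,d=z['im'],z['d']
    for k,(c,st,dd) in blobs(n,im,d,B[n]).items(): print(n,k,c,st,dd,world(n,*c,dd))
    u0,v0=(480,300) if n=='top' else (170,315)
    # knob points by depth
    P=[]
    for v in range(v0,v0+45):
        for u in range(u0-5,u0+45):
            if d[v,u]>0:P.append([u,v,*world(n,u,v,d[v,u])])
    P=np.array(P); t=P[:,4].max(); q=P[P[:,4]>t-.006]; print('knob',t,len(q),q.mean(0),q.min(0),q.max(0))
    for (u,v) in ([(460,310),(450,220)] if n=='top' else [(210,370),(300,310)]): print('plate',world(n,u,v,d[v,u]))
    im2=cv2.resize(im[170:340,340:560] if n=='top' else im[230:400,160:380],None,fx=3.5,fy=3.5,interpolation=cv2.INTER_CUBIC);cv2.imwrite('pics/z_%s.png'%n,im2)
E
```

```text
top red [494.8613 262.052 ] [488 255  15  15 173] 0.67051184 [ 0.5629 -0.1908  0.0711]
top blue [476.2515 222.509 ] [469 216  15  14 167] 0.6781992 [ 0.6195 -0.1681  0.0711]
top yellow [463.7025 240.6962] [457 234  14  14 158] 0.6755934 [ 0.594  -0.1488  0.0713]
top orange [439.2951 192.8033] [435 189   9   9  61] 0.6440428 [ 0.6583 -0.1093  0.1125]
knob 0.11926435510506384 226 [504.6726 317.6018   0.4917  -0.1846   0.1163] [496.     310.       0.4808  -0.1955   0.1133] [513.     326.       0.5016  -0.1743   0.1193]
plate [ 0.4959 -0.1414  0.058 ]
plate [ 0.6247 -0.1332  0.0617]
side red [247.6489 344.6915] [240 338  16  15 188] 0.5112814 [ 0.5633 -0.1911  0.0712]
side blue [290.2722 324.4852] [283 318  15  14 169] 0.5331139 [ 0.6199 -0.1681  0.0713]
side yellow [270.8675 313.9338] [264 308  15  13 151] 0.5448428 [ 0.5942 -0.1494  0.0715]
side orange [314.8193 271.5542] [311 266   8  13  83] 0.5522897 [ 0.659  -0.1129  0.1098]Traceback (most recent call last):
  File "<stdin>", line 13, in <module>
  File "h.py", line 6, in world
    p=camera_params(n);K=np.array(p['camera_matrix']);T=np.array(p['world_from_camera'])
ValueError: time passes only in moves, steps and waits
```

View pics/z_top.png

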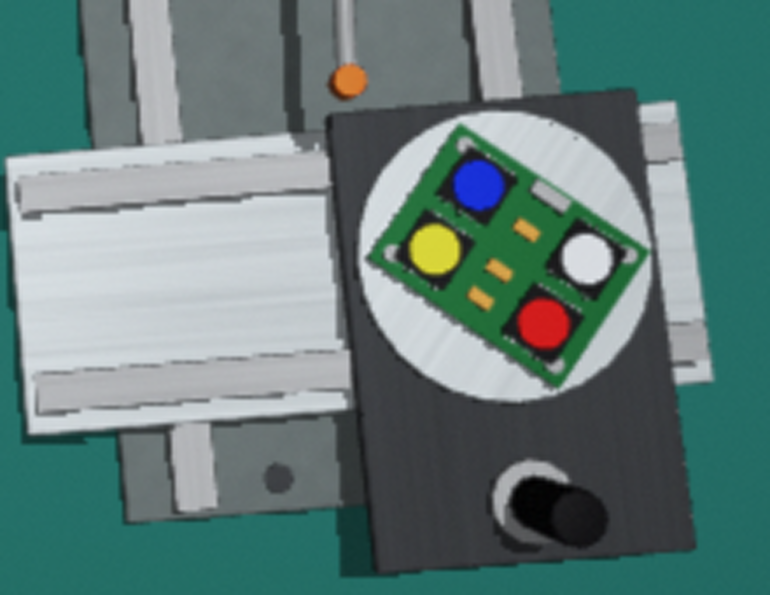

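```bash
cat >> h.py <<'E'
_P={n:camera_params(n) for n in ('top','side')}
camera_params=lambda n:_P[n]
E
python3 - <<'E'
from h import *
np.set_printoptions(precision=4,suppress=True)
for n in ('top','side'):
    z=np.load('pics/%s0.npz'%n);im,d=z['im'],z['d']
    u0,v0=(480,300) if n=='top' else (170,310)
    P=np.array([[u,v,*world(n,u,v,d[v,u])] for v in range(v0,v0+45) for u in range(u0,u0+45) if d[v,u]>0])
    t=P[:,4].max(); q=P[P[:,4]>t-.006]; print('knob',t,len(q),q.mean(0),q.min(0)[2:],q.max(0)[2:])
    print('tip cand',proj(n,[.6583,-.1093,.079]),'top',proj(n,[.6583,-.1093,.113]))
    im2=cv2.resize(im[180:210,420:460] if n=='top' else im[255:290,295:335],None,fx=15,fy=15,interpolation=cv2.INTER_NEAREST);cv2.imwrite('pics/zp_%s.png'%n,im2)
E
```

```text
knob 0.11926435510506384 226 [504.6726 317.6018   0.4917  -0.1846   0.1163] [ 0.4808 -0.1955  0.1133] [ 0.5016 -0.1743  0.1193]
tip cand [434.5938 195.9962] top [439.3983 192.7676]
knob 0.11915181766498639 240 [184.7708 328.7542   0.4925  -0.1871   0.1166] [ 0.4819 -0.1968  0.1132] [ 0.5029 -0.1757  0.1192]
tip cand [314.0001 282.769 ] top [314.0293 268.1258]
```

View pics/zp_side.png

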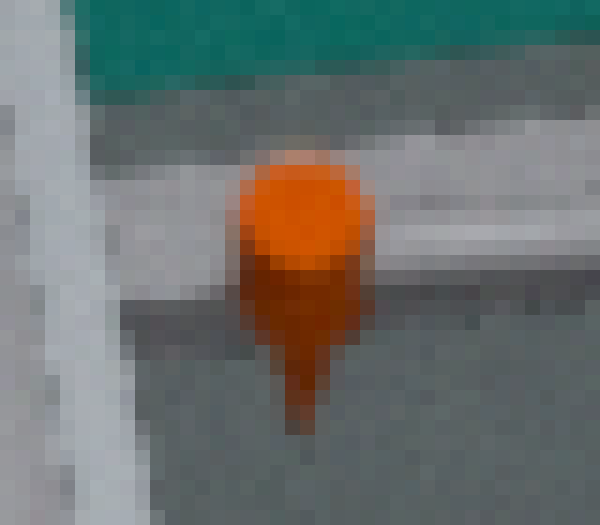

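View pics/zp_top.png

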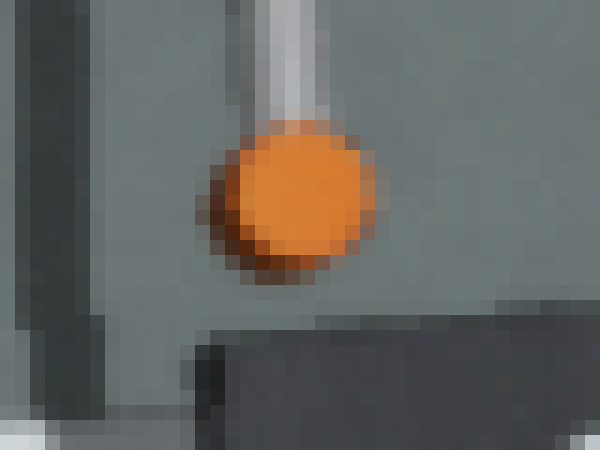

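Measurements agree between cameras: red-blue distance 61 mm, dots z 0.071, tip about (0.6588, -0.1097), knob (0.492, -0.185) with its top at 0.119. Next I rotate the tool square and approach.

>>> {"method": "send_rows", "body": {"steps": [[0,0,7.2,0,0,0,-1],[0,0,7.1,0,0,0,-1],[0,0,0,0.03,-0.037,0,-1],[0,0,0,0.03,-0.037,0,-1],[0,0,0,0.03,-0.037,0,-1],[0,0,0,0.03,-0.037,0,-1],[0,0,0,0.03,-0.037,0,-1],[0,0,0,0.03,-0.037,0,-1],[0,0,0,0.03,-0.037,0,-1],[0,0,0,0.03,-0.037,0,-1]], "force": 20}}

```text
time: 1.1
ee_pos: [0.399, -0.3053, 0.2341]
eef_rot: [1.0, -0.012, -0.003, -0.002]
ft_force: [-0.1, -1.1, -0.4]
width: 0.0869
```

```bash
cat > s.py <<'E'
from h import *
from scipy.spatial.transform import Rotation as R
np.set_printoptions(precision=4,suppress=True)
s=read_state();r=R.from_quat(s['eef_rot']);print(s['time'],s['ee_pos'],r.as_matrix(),s['ft_force'],s['width'])
print('fix rotvec tool deg',np.degrees((r.inv()*R.from_quat([1,0,0,0])).as_rotvec()))
E
python3 s.py
```

```text
1.1 [ 0.399  -0.3053  0.2341] [[ 0.9997 -0.0241 -0.0067]
 [-0.0241 -0.9997  0.005 ]
 [-0.0069 -0.0048 -1.    ]] [-0.0709 -1.0717 -0.3995] 0.08694721779938037
fix rotvec tool deg [-0.2794  0.3892 -1.3798]
```

>>> {"method": "send_rows", "body": {"steps": [[-0.3,0.4,-1.4,0,0,0,-1],[0,0,0,0.023,-0.03,0,-1],[0,0,0,0.023,-0.03,0,-1],[0,0,0,0.023,-0.03,0,-1],[0,0,0,0.02,-0.026,0,-1],[0,0,0,0,0,0.03,-1],[0,0,0,0,0,0.03,-1],[0,0,0,0,0,0.01,-1],[0,0,0,0,0,0,-1],[0,0,0,0,0,0,-1]]}}

```text
time: 2.1
ee_pos: [0.493, -0.1786, 0.162]
eef_rot: [1.0, 0.007, 0.0, -0.001]
ft_force: [-0.3, 0.2, -0.9]
width: 0.087
```

```bash
python3 s.py
```

```text
2.1 [ 0.493  -0.1786  0.162 ] [[ 0.9999  0.0139  0.001 ]
 [ 0.0139 -0.9999  0.0011]
 [ 0.001  -0.0011 -1.    ]] [-0.3256  0.186  -0.9243] 0.08701950454407865
fix rotvec tool deg [-0.0633 -0.057   0.7951]
```

>>> {"method": "send_rows", "body": {"steps": [[0,0,0.8,-0.001,0.006,0,-1],[0,0,0,0,0,0.02,-1],[0,0,0,0,0,0.02,-1],[0,0,0,0,0,0.015,-1],[0,0,0,0,0,0.008,-1],[0,0,0,0,0,0,-1],[0,0,0,0,0,0,0],[0,0,0,0,0,0,0],[0,0,0,0,0,0,0],[0,0,0,0,0,0,0]]}}

```text
time: 3.1
ee_pos: [0.4969, -0.1924, 0.1077]
eef_rot: [1.0, -0.005, 0.008, 0.004]
ft_force: [-0.0, -0.2, -0.8]
width: 0.0627
```

```bash
python3 s.py; python3 -c "
from h import *
snap('side','side1')"
```

```text
3.1 [ 0.4969 -0.1924  0.1077] [[ 0.9998 -0.0106  0.0151]
 [-0.0105 -0.9999 -0.0071]
 [ 0.0151  0.007  -0.9999]] [-0.0291 -0.1991 -0.7849] 0.0627410167273786
fix rotvec tool deg [ 0.4033 -0.8647 -0.607 ]
```

View pics/side1.png

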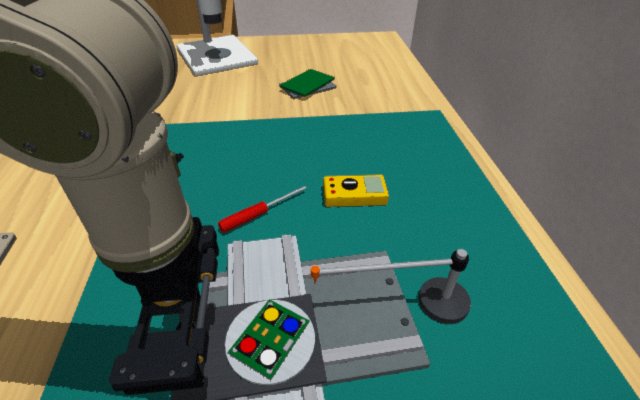

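The side view shows the gripper around the knob, with all four dots still visible. I correct the small drift and close.

>>> {"method": "send_rows", "body": {"steps": [[0.4,-0.9,-0.6,-0.005,-0.007,0.006,0],[0,0,0,0,0,0.003,0],[0,0,0,0,0,0,1],[0,0,0,0,0,0,1],[0,0,0,0,0,0,1],[0,0,0,0,0,0,1],[0,0,0,0,0,0,1],[0,0,0,0,0,0,1],[0,0,0,0,0,0,1],[0,0,0,0,0,0,1]], "force": 25}}

```text
time: 4.15
ee_pos: [0.4914, -0.1845, 0.0976]
eef_rot: [1.0, 0.001, -0.001, -0.0]
ft_force: [-0.5, 0.6, -0.5]
width: 0.0214
```

```bash
cat > m.py <<'E'
import sys
from h import *
exec(open('s.py').read())
f=sys.argv[1]; im,d=snap('side',f)
bx=(200,230,420,400)
for k in ('red','blue','yellow'):
    try:
        c,st,dd=blobs('side',im,d,{k:(200,230,420,400)})[k]
        p=onplane('side',*c,.0713); print(k,c,st[2:],p, 'to tip',np.array([.6588,-.1097])-p[:2])
    except Exception as e: print(k,e)
E
python3 m.py side2
```

```text
4.15 [ 0.4914 -0.1845  0.0976] [[ 1.      0.0012 -0.0024]
 [ 0.0012 -1.      0.0008]
 [-0.0024 -0.0008 -1.    ]] [-0.5189  0.5703 -0.5277] 0.021392786236699716
fix rotvec tool deg [-0.0437  0.14    0.0691]
red [247.5469 343.875 ] [ 16  15 192] [ 0.5631 -0.19    0.0713] to tip [0.0957 0.0803]
blue [290.0529 323.8176] [ 15  14 170] [ 0.6197 -0.167   0.0713] to tip [0.0391 0.0573]
yellow [270.8013 313.141 ] [ 15  13 156] [ 0.5941 -0.148   0.0713] to tip [0.0647 0.0383]
```

View pics/side2.png

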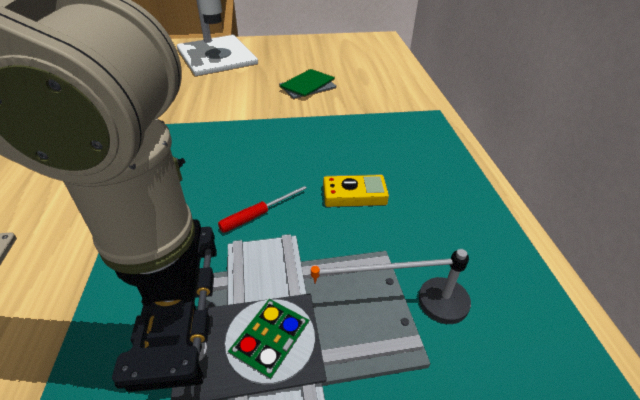

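The knob is held (opening 21.4 mm). I move red toward the tip.

>>> {"method": "send_rows", "body": {"steps": [[0,0,0,0.014,-0.006,0,1],[0,0,0,0.014,-0.006,0,1],[0,0,0,0.014,-0.01,0,1],[0,0,0,0.012,-0.01,0,1],[0,0,0,0.012,-0.012,0,1],[0,0,0,0.012,-0.012,0,1],[0,0,0,0.009,-0.012,0,1],[0,0,0,0.005,-0.008,0,1],[0,0,0,0,0,0,1],[0,0,0,0,0,0,1]]}}

```text
time: 5.2
ee_pos: [0.5892, -0.1062, 0.0977]
eef_rot: [1.0, -0.001, -0.002, 0.001]
ft_force: [-1.7, -0.8, 3.2]
width: 0.0213
```

```bash
python3 m.py side3
```

```text
5.2 [ 0.5892 -0.1062  0.0977] [[ 1.     -0.0014 -0.0042]
 [-0.0014 -1.     -0.0023]
 [-0.0042  0.0023 -1.    ]] [-1.6535 -0.8099  3.2232] 0.021275475618001617
fix rotvec tool deg [ 0.1333  0.2406 -0.0782]
red [315.9677 287.5081] [ 13  13 124] [ 0.6609 -0.1124  0.0713] to tip [-0.0021  0.0027]
blue [351.7213 273.9344] [14  6 61] [ 0.7173 -0.0936  0.0713] to tip [-0.0585 -0.0161]
yellow [332.7944 262.6449] [ 13  10 107] [ 0.6919 -0.0692  0.0713] to tip [-0.0331 -0.0405]
```

View pics/side3.png

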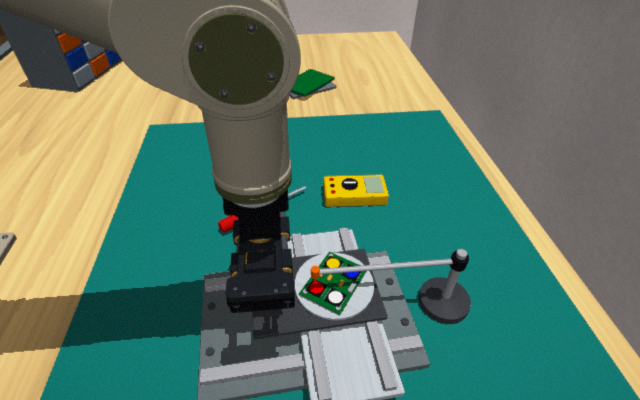

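Red's disc is at about (316,287), partly hidden by the cone at (315,272). Both the TCP and the camera say about (-2, +2) mm remains.

>>> {"method": "send_rows", "body": {"steps": [[0,0,0,-0.002,-0.002,0,1],[0,0,0,0,0,0,1],[0,0,0,0,0,0,1],[0,0,0,0,0,0,1],[0,0,0,0,0,0,1],[0,0,0,0,0,0,1],[0,0,0,0,0,0,1],[0,0,0,0,0,0,1],[0,0,0,0,0,0,1],[0,0,0,0,0,0,1]]}}

```text
time: 6.25
ee_pos: [0.5867, -0.1048, 0.0977]
eef_rot: [1.0, -0.002, -0.001, 0.001]
ft_force: [0.7, 0.6, 0.4]
width: 0.0215
```

```bash
python3 m.py side4; python3 -c "
from h import *
im,d=snap('top','top4')
s=np.load('pics/side4.npz')['im']
cv2.imwrite('pics/z4.png',np.hstack([cv2.resize(x,(390,390),interpolation=cv2.INTER_CUBIC) for x in (im[160:230,405:475],s[250:320,280:350])]))
print(proj('side',[.6588,-.1097,.0713]),proj('top',[.6588,-.1097,.0713]))"
```

```text
6.25 [ 0.5867 -0.1048  0.0977] [[ 1.     -0.0031 -0.0027]
 [-0.0031 -1.     -0.0015]
 [-0.0027  0.0015 -1.    ]] [0.7448 0.575  0.3994] 0.02147442626103349
fix rotvec tool deg [ 0.0833  0.1569 -0.1773]
red [314.1393 286.8279] [ 13  12 122] [ 0.6583 -0.1109  0.0713] to tip [0.0005 0.0012]
blue [350.2245 273.6735] [13  5 49] [ 0.7152 -0.0929  0.0713] to tip [-0.0564 -0.0168]
yellow [331.0263 262.2105] [ 13  11 114] [ 0.6892 -0.0681  0.0713] to tip [-0.0304 -0.0416]
[314.36024639 286.12474982] [433.83310806 196.33317395]
```

View pics/z4.png

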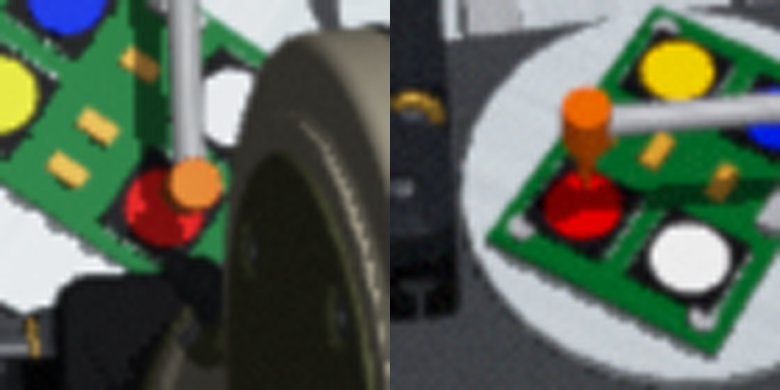

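Both views put red within about 1 mm of the tip. I nudge 0.7 mm and hold a full second or more.

>>> {"method": "send_rows", "body": {"steps": [[0,0,0,0.0005,-0.0008,0,1],[0,0,0,0,0,0,1],[0,0,0,0,0,0,1],[0,0,0,0,0,0,1],[0,0,0,0,0,0,1],[0,0,0,0,0,0,1],[0,0,0,0,0,0,1],[0,0,0,0,0,0,1],[0,0,0,0,0,0,1],[0,0,0,0,0,0,1]]}}

```text
time: 7.35
ee_pos: [0.5869, -0.1046, 0.0977]
eef_rot: [1.0, -0.002, -0.002, 0.001]
ft_force: [0.8, 0.5, -0.4]
width: 0.0214
```

>>> {"method": "send_rows", "body": {"steps": [[0,0,0,0,0,0,1],[0,0,0,0,0,0,1],[0,0,0,0,0,0,1],[0,0,0,0,0,0,1],[0,0,0,0,0,0,1],[0,0,0,0,0,0,1],[0,0,0,0,0,0,1],[0,0,0,0,0,0,1],[0,0,0,0,0,0,1],[0,0,0,0,0,0,1]]}}

```text
time: 8.35
ee_pos: [0.5868, -0.1045, 0.0977]
eef_rot: [1.0, -0.002, -0.002, 0.001]
ft_force: [1.3, -0.5, -0.3]
width: 0.0213
```

```bash
python3 m.py side5
```

```text
8.35 [ 0.5868 -0.1045  0.0977] [[ 1.     -0.0037 -0.0036]
 [-0.0037 -1.     -0.0021]
 [-0.0036  0.0022 -1.    ]] [ 1.3324 -0.4996 -0.2983] 0.021284330867352156
fix rotvec tool deg [ 0.123   0.2045 -0.2102]
red [314.2269 286.7059] [ 13  12 119] [ 0.6585 -0.1107  0.0713] to tip [0.0003 0.001 ]
blue [350.2245 273.6735] [13  5 49] [ 0.7152 -0.0929  0.0713] to tip [-0.0564 -0.0168]
yellow [331.1518 262.125 ] [ 13  11 112] [ 0.6895 -0.0679  0.0713] to tip [-0.0307 -0.0418]
```

Red was held for 2 s within 1 mm. On to blue.

>>> {"method": "send_rows", "body": {"steps": [[0,0,0,-0.006,0.0025,0,1],[0,0,0,-0.01,0.004,0,1],[0,0,0,-0.01,0.004,0,1],[0,0,0,-0.01,0.004,0,1],[0,0,0,-0.01,0.004,0,1],[0,0,0,-0.006,0.0025,0,1],[0,0,0,-0.003,0.001,0,1],[0,0,0,0,0,0,1],[0,0,0,0,0,0,1],[0,0,0,0,0,0,1]]}}

```text
time: 9.4
ee_pos: [0.526, -0.1275, 0.0977]
eef_rot: [1.0, -0.002, -0.002, 0.001]
ft_force: [-0.7, 0.0, 0.5]
width: 0.0214
```

```bash
python3 m.py side6
```

```text
9.4 [ 0.526  -0.1275  0.0977] [[ 1.     -0.0038 -0.0038]
 [-0.0038 -1.     -0.0011]
 [-0.0038  0.0011 -1.    ]] [-0.7468  0.0165  0.531 ] 0.021378783101455627
fix rotvec tool deg [ 0.0618  0.2172 -0.2172]
red [273.1299 303.4286] [ 15  14 154] [ 0.5978 -0.1328  0.0713] to tip [0.061  0.0231]
blue [311.4  286.92] [ 14  12 125] [ 0.6543 -0.1106  0.0713] to tip [0.0045 0.0009]
yellow [293.  277.5] [ 13  12 126] [ 0.6286 -0.091   0.0713] to tip [ 0.0302 -0.0187]
```

>>> {"method": "send_rows", "body": {"steps": [[0,0,0,0.004,0,0,1],[0,0,0,0,0,0,1],[0,0,0,0,0,0,1],[0,0,0,0,0,0,1],[0,0,0,0,0,0,1],[0,0,0,0,0,0,1],[0,0,0,0,0,0,1],[0,0,0,0,0,0,1],[0,0,0,0,0,0,1],[0,0,0,0,0,0,1]]}}

```text
time: 10.45
ee_pos: [0.5306, -0.1275, 0.0977]
eef_rot: [1.0, -0.002, -0.002, 0.001]
ft_force: [-1.4, 1.1, 0.6]
width: 0.0213
```

```bash
python3 m.py side7
```

```text
10.45 [ 0.5306 -0.1275  0.0977] [[ 1.     -0.0034 -0.0045]
 [-0.0034 -1.     -0.0012]
 [-0.0045  0.0012 -1.    ]] [-1.3697  1.128   0.5675] 0.021321990957568777
fix rotvec tool deg [ 0.0695  0.2596 -0.1966]
red [276.4248 303.1765] [ 15  13 153] [ 0.6024 -0.1328  0.0713] to tip [0.0564 0.0231]
blue [314.6992 286.7317] [ 13  12 123] [ 0.6592 -0.1108  0.0713] to tip [-0.0004  0.0011]
yellow [296.032 277.208] [ 13  12 125] [ 0.6331 -0.0909  0.0713] to tip [ 0.0257 -0.0188]
```

Blue is on target within about 0.5 mm. I release and lift.

>>> {"method": "send_rows", "body": {"steps": [[0,0,0,0,0,0,-0.3],[0,0,0,0,0,0,-0.3],[0,0,0,0,0,0,-0.3],[0,0,0,0,0,0,-0.3],[0,0,0,0,0,-0.01,-0.3],[0,0,0,0,0,-0.02,-0.3],[0,0,0,0,0,-0.03,-0.3],[0,0,0,0,0,-0.03,-0.3],[0,0,0,0,0,-0.03,-0.3],[0,0,0,0,0,0,-0.3]]}}

```text
time: 11.5
ee_pos: [0.5307, -0.1276, 0.225]
eef_rot: [1.0, -0.002, -0.002, 0.001]
ft_force: [0.6, -1.2, -0.6]
width: 0.0563
```

```bash
python3 m.py side8; python3 -c "
from h import *
im,d=snap('top','top8')
s=np.load('pics/side8.npz')['im']
cv2.imwrite('pics/z8.png',np.hstack([cv2.resize(x,(390,390),interpolation=cv2.INTER_CUBIC) for x in (im[160:230,405:475],s[250:320,280:350])]))"
```

```text
11.5 [ 0.5307 -0.1276  0.225 ] [[ 1.     -0.0034 -0.0046]
 [-0.0034 -1.     -0.0014]
 [-0.0046  0.0015 -1.    ]] [ 0.6104 -1.2363 -0.6087] 0.05631362719303315
fix rotvec tool deg [ 0.0831  0.2644 -0.1972]
red [276.3766 303.1883] [ 15  13 154] [ 0.6023 -0.1329  0.0713] to tip [0.0565 0.0232]
blue [314.6452 286.7258] [ 14  12 124] [ 0.6591 -0.1108  0.0713] to tip [-0.0003  0.0011]
yellow [296.     277.2126] [ 13  12 127] [ 0.6331 -0.0909  0.0713] to tip [ 0.0257 -0.0188]
```

View pics/z8.png

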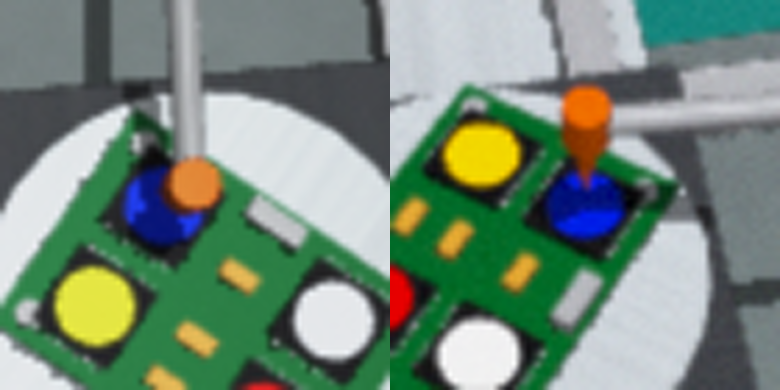

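View pics/side8.png

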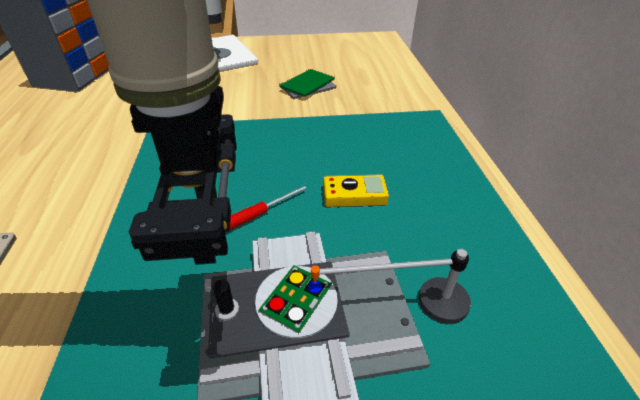

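The gripper is clear. The cone tip is over the blue dot: top view about (433.9,196.6) against 433.8,196.3 predicted. I let the arm come to rest, then hand in.

>>> {"method": "send_rows", "body": {"steps": [[0,0,0,0,0,0,-0.3],[0,0,0,0,0,0,-0.3],[0,0,0,0,0,0,-0.3],[0,0,0,0,0,0,-0.3],[0,0,0,0,0,0,-0.3],[0,0,0,0,0,0,-0.3],[0,0,0,0,0,0,-0.3],[0,0,0,0,0,0,-0.3],[0,0,0,0,0,0,-0.3],[0,0,0,0,0,0,-0.3]]}}

```text
time: 12.6
ee_pos: [0.5272, -0.1272, 0.2173]
eef_rot: [1.0, -0.002, -0.008, -0.001]
ft_force: [0.3, 0.4, -0.0]
width: 0.0566
```

```bash
python3 m.py side9; python3 -c "
from bench import close_job
print(close_job())"
```

```text
12.6 [ 0.5272 -0.1272  0.2173] [[ 0.9999 -0.0033 -0.0159]
 [-0.0033 -1.      0.0017]
 [-0.0159 -0.0016 -0.9999]] [ 0.3477  0.3741 -0.0371] 0.056577849614552984
fix rotvec tool deg [-0.0959  0.9085 -0.1906]
red [276.3766 303.1883] [ 15  13 154] [ 0.6023 -0.1329  0.0713] to tip [0.0565 0.0232]
blue [314.6992 286.7317] [ 13  12 123] [ 0.6592 -0.1108  0.0713] to tip [-0.0004  0.0011]
yellow [296.     277.2126] [ 13  12 127] [ 0.6331 -0.0909  0.0713] to tip [ 0.0257 -0.0188]
the job is handed in; nothing more can be done
None
```

I slid the carrier by its knob until the red dot was under the pointer tip and held it there for about 2 s. I then slid it on until the blue dot was under the tip, let go, lifted clear and handed the job in at about 12.6 s.

- **Red:** it was within about 1 mm of the tip during the pause, in both cameras and by the arm's own position.
- **Blue:** it rests within about 0.5 mm of the tip, judged from the unobstructed red dot and the top view. The carrier did not shift on release.
- **Disagreement:** the side camera's own reading of the blue dot was about 1.1 mm off in y. The cone hides part of the dot there, so I trusted the other checks. The camera calibration itself is only good to about 2 mm.
- **Other:** while closing on the knob, the carrier moved about 1 mm; I re-measured before moving. No force reading at the end of a move was above about 4 N.

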